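# Seat the cover plate of a candle mould on its dowels

### The arm

A 6-joint arm with a two-finger parallel gripper is mounted at the origin on a cart in front of the work surface, level with it; the furniture and walls round the work are solid. World frame = base frame: x ahead of the robot, y to its left, z up, the work surface at z = 0. Lengths are in m, angles in rad, forces in N, time in s.
With the tool pointing down it reaches from about 0.25 to 0.85 m from the base axis. Payload 12.5 kg.
Tool frame: the origin (TCP) lies at the centre of the arm's flange, where the gripper is bolted on; the fingertips stand 186 mm ahead of it and the grasp point (between the pads) lies 167 mm ahead of it; z points along the fingers, y is the line along which they close (so a half turn about z gives the same grasp; the last joint's range is limited). The gripper opens to 93 mm and grips with 3 to 60 N. Pads are 15 mm wide; open, the fingers measure 128 mm over their backs; the gripper's body (75 mm by 188 mm) begins 65 mm behind the grasp point.
Start: joints at [-1.295, 0.351, 1.652, -0, 1.139, -0.085], TCP at [0.194, -0.515, 0.405] pointing down, gripper open.
Joint ranges: [-2.75, 2.75], [-0.79, 2.1], [0.01, 2.65], [-1.57, 4.71], [0.07, 3.14], [-2.87, 2.87]. Speed limits (rad/s): [2.22, 2.22, 2.79, 3.14, 3.14, 3.14].

### API

Orientations are given as a rotation vector (axis times angle).
In Python, from workcell import arm gives the robot as it stands.
- The arm moves only by the tool jog_arm, never from a script. Its argument "steps" is a list of rows, each an object with "travel": the shift along the tool's x, y, z in m, a list of three; "dr": the turn, a rotation vector about the tool's x, y, z in degrees, a list of three; "hand": the closure, from 0 (fully open) to 1 (shut). In form: [{"travel": [dx, dy, dz], "dr": [rx, ry, rz], "hand": hand}, ...]. A call has 1 to 10 rows; each row is the pose to reach, as a shift and turn from the pose commanded when the call began, along the tool's axes at that moment; what a row does not reach only later rows make up. A row lasts 1/10 s, in which the tool goes at most 50 mm and 8.59 degrees, less where a joint would pass 70% of its speed; a pose out of reach is approached as far as the arm can. A call with a gripper value outside its range is refused whole. The fingers move at their own pace and stop on an object; "newtons" is the grip in N (left out, the last holds). Time passes only in rows, so rows that repeat a pose let the fingers close. It gives the time, the measured TCP pose, the force, the opening and the grip force at its end, in the units of the state.
- arm.get_state(): the state, without advancing time (a new reading comes with each control period).
- arm.get_image(name): name is "scene" or "top" or "wrist"; returns a dict with "frame" (400x640x3 uint8, red, green, blue), "range_z" (400x640 float32, m along the optical axis (not along the pixel's ray), 0 where there is no reading), "fx", "fy", "cx", "cy" (pixels), "pose" (4x4, takes a point from camera to world coordinates). Camera axes: x right, y down, z forward; pixel columns grow to the right and rows downward; lengths in m; the calibration is good to about 2 mm. A picture is of the moment at which its call begins.
- arm.finish_job(): hands the job in; it is judged then, once.
The state is a dict: "t": time; "qpos": joint angles; "joint_velocities": joint speeds; "joint_torque": joint torques, N m; "position": TCP position; "tool_rot": TCP orientation; "contact_force": force on the tool from outside, world axes, zero at the start; "moment": the same for the moment, N m; "width": finger opening in m; "gripper_force": force on a finger pad.
Only numpy, scipy, OpenCV 4.12 (cv2) and the standard library are available. Lean on these libraries where they do the work, as an engineer would, in place of code of your own. Each camera call takes 0.05 s, during which the arm holds its last target. There are 200 camera calls.

### The job

The loose cover plate of the candle mould is riding up on the two locating pins of the mould block. Nudge it sideways with the fingertips until both its locating holes drop over the pins and the plate lies flat on the block. Only push it, do not lift it off the mould or carry it, and leave the other things on the table where they stand.

Things in the scene. Friction and masses are not known exactly. Their poses are not given: they have to be found in the camera images.
- mould: Candle mould fixed to the table: aluminium block 110 (x) x 170 (y) mm, flat top 40 mm above the table, with three round cavities, on a dark steel foot 126 x 216 x 8 mm. Origin: centre of the underside, on the table. x points roughly away from the robot, y left, z up. Two upright steel pins stand on its top, on the far side.
- plate: Loose steel cover plate 130 (x) x 190 (y) x 8 mm, about 0.5 kg. Origin: centre of its underside. Fully home, that lies 40 mm straight above the mould's origin, axes parallel, the plate overhanging the block 10 mm all round. At first it lies 20-32 mm short (towards the mould's -x), up to 10 mm off sideways, twisted up to 0.08 rad, far part riding on the pin tips: slope 0.15 rad, near side low.
- pin_left (a point): Foot of the left locating pin, at the level of the block's top, at x = 25, y = 70 mm in the mould's frame. The pin is 10 mm in diameter for 8 mm, then tapers to 5 mm at its tip 12 mm above the block (4 mm above the plate once that is seated).
- pin_right (a point): Foot of the right locating pin, the same, at x = 25, y = -70 mm in the mould's frame.
- hole_left (a point): Centre of the left locating hole (14 mm diameter, at x = 25, y = 70 mm of the plate) on the plate's underside; it belongs over the left pin. The plate's three larger holes, 24 mm, in a row at x = -20 mm, are pour holes.
- hole_right (a point): Centre of the right locating hole (14 mm diameter, at x = 25, y = -70 mm of the plate) on the plate's underside; it belongs over the right pin.
- jar: Bystander: candle in a glass, 69 mm wide, 82 mm tall, beyond the mould. Origin: centre of its underside.
- tape: Bystander: roll of tape lying flat, 96 mm wide, 25 mm tall, to the right of the mould. Origin: centre of its underside.
- tealight: Bystander: tealight, 39 mm wide, 22 mm tall with its wick, to the left of the mould. Origin: centre of its underside.

How it is judged:
By the outcome, as a careful person would: the job done as asked, in the order asked, and still so for the second after the job is handed in, with the robot touching nothing.
It also fails if it takes over 48 s, if anything falls off the work surface, if the arm or the gripper's body presses on something with over 40 N, if the wrist force passes 120 N, or if a joint passes its speed limit or range.

## Working session

There is one attempt and no reset: what is moved stays moved. The work goes in short steps, Python scripts to look and compute and a tool call to move; the robot and the scene stay as the last step left them, time stands still between calls to the robot, and variables do not carry over. Pictures are saved under pics/ and viewed, at most 10 in all, crops included, and the job is handed in when it is done.

Besides the shell and the picture viewer there is one more tool, called after "Request:" in YAML: its name, and indented under it one key for each argument. jog_arm: Moves the arm, as the interface text tells. Its arguments: {"type":"object","properties":{"steps":{"type":"array"},"newtons":{"type":"number"}},"required":["steps"]}

```bash
mkdir -p pics
python3 - <<'E'
from workcell import arm
import cv2,numpy as np,pickle
s=arm.get_state();print({k:np.round(v,3) for k,v in s.items()})
for n in("top","scene"):
    d=arm.get_image(n);pickle.dump(d,open(f"{n}0.pkl","wb"));cv2.imwrite(f"pics/{n}0.png",d["frame"][:,:,::-1]);print(n,d["fx"],d["cx"],d["cy"],np.round(d["pose"],3).tolist())
E
```

```text
{'t': np.float64(0.0), 'qpos': array([-1.295,  0.351,  1.652, -0.   ,  1.139, -0.085]), 'joint_velocities': array([ 0.   ,  0.002, -0.002,  0.   , -0.   , -0.001]), 'joint_torque': array([ 1.0000e-03, -4.9732e+01, -2.8525e+01,  7.0000e-02,  2.6000e-02,
       -0.0000e+00]), 'position': array([ 0.194, -0.514,  0.404]), 'tool_rot': array([-3.09 , -0.564,  0.   ]), 'contact_force': array([-0.047, -0.413,  0.488]), 'moment': array([-0.005, -0.028, -0.018]), 'gripper_force': np.float64(0.0), 'width': np.float64(0.093)}
top 391.824737720719 317.27176710767685 195.35349118055495 [[-0.115, -0.971, 0.212, 0.428], [-0.993, 0.113, -0.023, 0.141], [-0.001, -0.213, -0.977, 1.048], [0.0, 0.0, 0.0, 1.0]]
scene 378.89935693813317 316.1961239167807 200.72480494713292 [[-0.773, -0.413, 0.482, 0.209], [-0.634, 0.508, -0.583, 0.626], [-0.004, -0.756, -0.654, 0.615], [0.0, 0.0, 0.0, 1.0]]
```

View pics/top0.png

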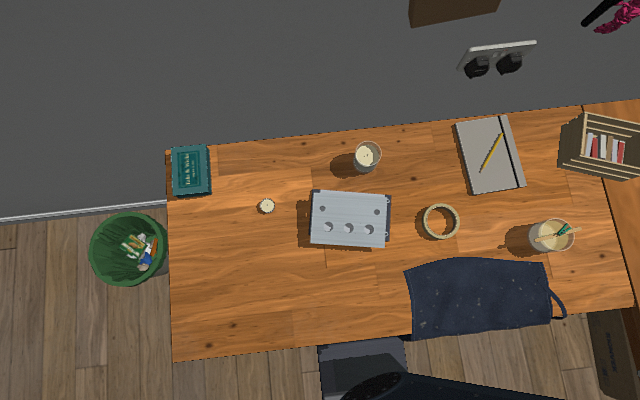

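View pics/scene0.png

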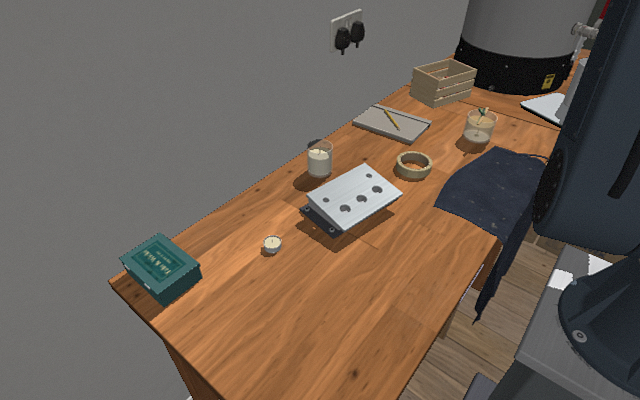

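The top view shows the plate at about (350,218), with small locating holes near (322,208) and (377,212) and pour holes along row 228. The dark foot shows at its right edge (388,215). The jar is at (367,157), the tape at (440,221) and the tealight at (266,206). The scene view confirms the plate slopes, high on the far side.

```bash
cat > h.py <<'E'
import numpy as np,cv2
def cloud(d):
    z=d["range_z"].astype(float);v,u=np.mgrid[:z.shape[0],:z.shape[1]]
    c=np.stack([(u-d["cx"])/d["fx"]*z,(v-d["cy"])/d["fy"]*z,z],-1)
    return c@d["pose"][:3,:3].T+d["pose"][:3,3]
def ray(d,uv,n,c):
    "hit pixel rays with plane n.p=c"
    uv=np.atleast_2d(uv).astype(float)
    r=np.c_[(uv[:,0]-d["cx"])/d["fx"],(uv[:,1]-d["cy"])/d["fy"],np.ones(len(uv))]@d["pose"][:3,:3].T
    o=d["pose"][:3,3];n=np.asarray(n,float)
    return o+r*((c-n@o)/(r@n))[:,None]
E
python3 - <<'E'
import pickle,numpy as np,cv2
from h import *
for n,(x0,y0,x1,y1) in {"top":(290,175,410,265),"scene":(285,150,415,250)}.items():
    d=pickle.load(open(n+"0.pkl","rb"));P=cloud(d)
    cv2.imwrite(f"pics/{n}0c.png",cv2.resize(d["frame"][y0:y1,x0:x1,::-1],None,fx=6,fy=6,interpolation=cv2.INTER_CUBIC))
    hsv=cv2.cvtColor(d["frame"],cv2.COLOR_RGB2HSV)
    m=((hsv[...,1]<50)&(hsv[...,2]>110)&(P[...,2]>.03)&(P[...,2]<.09)).astype(np.uint8);b=np.zeros_like(m);b[y0:y1,x0:x1]=1;m*=b
    q=P[m>0];A=np.c_[q[:,:2],np.ones(len(q))]
    k=np.ones(len(q),bool)
    for _ in range(5):
        c=np.linalg.lstsq(A[k],q[k,2],rcond=None)[0];k=abs(A@c-q[:,2])<.004
    print(n,len(q),k.sum(),"z=ax+by+c",c.round(4),"slope",np.hypot(*c[:2]),"mean",q[k].mean(0).round(4),"res",(A@c-q[:,2])[k].std())
    print(" table z",np.median(P[y0:y1,x0:x1][(hsv[y0:y1,x0:x1,1]>90)],axis=0).round(4))
    print(" rect",cv2.minAreaRect(q[k][:,:2].astype(np.float32)))
    for h,w in{"jar":(345,140,385,175),"tape":(420,200,465,242),"tea":(255,195,278,217)}.items():
        if n=="top":
            Q=P[w[1]:w[3],w[0]:w[2]].reshape(-1,3);Q=Q[Q[:,2]>.012];print(h,Q.min(0).round(3),Q.max(0).round(3))
E
```

```text
top 3784 3384 z=ax+by+c [ 0.1479 -0.0293 -0.0293] slope 0.15080505137733127 mean [0.571  0.0447 0.0539] res 0.001653848232782506
 table z [0.5711 0.0385 0.0008]
 rect ((0.5708011388778687, 0.044953204691410065), (0.19012244045734406, 0.12883074581623077), 79.67707824707031)
jar [ 0.428 -0.059  0.012] [0.767 0.141 1.048]
tape [ 0.428 -0.248  0.012] [0.592 0.141 1.048]
tea [0.428 0.141 0.012] [0.661 0.273 1.048]
scene 3520 3188 z=ax+by+c [ 0.1491 -0.0289 -0.0307] slope 0.15186266500436046 mean [0.5711 0.0523 0.053 ] res 0.0011835573569433928
 table z [0.5856 0.0443 0.    ]
 rect ((0.6256225109100342, 0.03642421215772629), (0.19165556132793427, 0.24564358592033386), 79.32752227783203)
```

View pics/top0c.png

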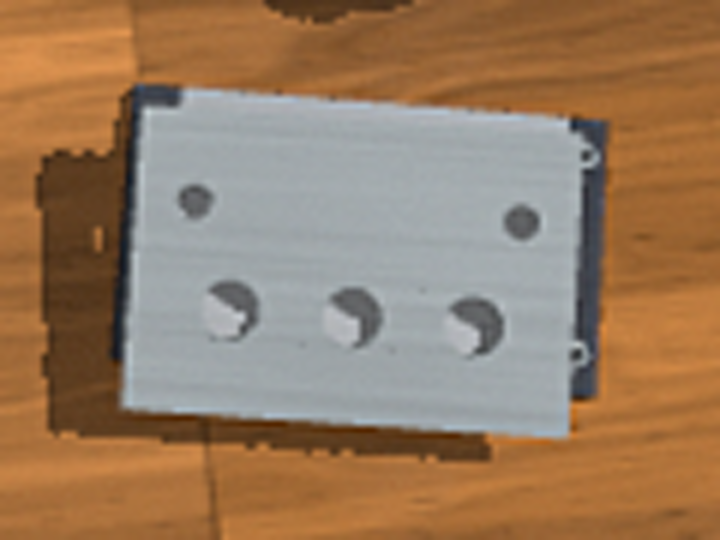

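The crop shows the foot's corners at crop pixels (135,85), (607,122), (596,398) and (112,358). The two locating holes are at (195,201) and (521,222), and no pins show through them.

Run:
```python
import pickle,numpy as np,cv2
from h import *
from workcell import arm
from scipy.spatial.transform import Rotation as R
d=pickle.load(open("top0.pkl","rb"))
f=lambda *a:np.array([(290+x/6-.4,175+y/6-.4) for x,y in a])
Q=ray(d,f((135,85),(607,122),(596,398),(112,358)),[0,0,1],.008)
print("foot fl fr nr nl",Q.round(4)[:,:2].tolist(),"centre",Q.mean(0).round(4),"sides",np.linalg.norm(Q-np.roll(Q,-1,0),axis=1).round(4))
for i,j in((3,0),(2,1)):v=Q[j]-Q[i];print("x dir",np.arctan2(v[1],v[0]))
for i,j in((1,0),(2,3)):v=Q[j]-Q[i];print("y dir-90",np.arctan2(-v[0],v[1]))
n=[-.1485,.0292,1];H=ray(d,f((195,201),(521,222)),n,-.0298);print("holes(top)",H.round(4).tolist(),np.linalg.norm(H[0]-H[1]))
w=arm.get_image("wrist");s=arm.get_state();Rt=R.from_rotvec(s["tool_rot"]).as_matrix()
print("tool",Rt.round(3).tolist());print("cam in tool",(Rt.T@(w["pose"][:3,3]-s["position"])).round(3),(Rt.T@w["pose"][:3,:3]).round(3).tolist(),w["fx"])
```

```text
foot fl fr nr nl [[0.6732, 0.1281], [0.6314, -0.0822], [0.5087, -0.0581], [0.5509, 0.1521]] centre [0.591 0.035 0.008] sides [0.2143 0.125  0.2144 0.1246]
x dir -0.19438097579501878
x dir -0.1939932117094325
y dir-90 -0.1960082774393262
y dir-90 -0.19806965413862718
holes(top) [[0.6079, 0.1089, 0.0573], [0.5827, -0.0283, 0.0576]] 0.13947563541073757
tool [[0.936, 0.353, -0.0], [0.353, -0.936, 0.001], [0.0, -0.001, -1.0]]
cam in tool [0.071 0.001 0.021] [[-0.001, -0.967, -0.254], [1.0, -0.001, -0.001], [0.001, -0.254, 0.967]] 347.15876061868425
```

Request:
jog_arm:
  steps:
    - {"travel": [0.025, -0.021, 0], "dr": [0, 0, 2], "hand": 0}
    - {"travel": [0.06, -0.05, 0], "dr": [0, 0, 5], "hand": 0}
    - {"travel": [0.095, -0.08, 0], "dr": [0, 0, 8], "hand": 0}
    - {"travel": [0.13, -0.11, 0], "dr": [0, 0, 11], "hand": 0}
    - {"travel": [0.165, -0.14, 0], "dr": [0, 0, 14], "hand": 0}
    - {"travel": [0.2, -0.168, 0], "dr": [0, 0, 16], "hand": 0}
    - {"travel": [0.235, -0.197, 0], "dr": [0, 0, 18], "hand": 0}
    - {"travel": [0.27, -0.226, 0], "dr": [0, 0, 20], "hand": 0}
    - {"travel": [0.305, -0.255, 0], "dr": [0, 0, 22], "hand": 0}
    - {"travel": [0.33, -0.277, 0], "dr": [0, 0, 24], "hand": 0}

```text
t: 1.15
position: [0.4059, -0.1367, 0.4047]
tool_rot: [-3.14, 0.092, -0.0]
contact_force: [1.4, -1.5, 0.1]
width: 0.0926
gripper_force: 0.0
```

Request:
jog_arm:
  steps:
    - {"travel": [0.012, -0.025, 0], "dr": [0, 0, 1], "hand": 0}
    - {"travel": [0.029, -0.06, 0], "dr": [0, 0, 3], "hand": 0}
    - {"travel": [0.048, -0.1, 0], "dr": [0, 0, 5], "hand": 0}
    - {"travel": [0.067, -0.14, 0], "dr": [0, 0, 7], "hand": 0}
    - {"travel": [0.084, -0.174, 0], "dr": [0, 0, 7.8], "hand": 0}
    - {"travel": [0.096, -0.195, 0], "dr": [0, 0, 7.8], "hand": 0}
    - {"travel": [0.096, -0.195, 0], "dr": [0, 0, 7.8], "hand": 0}
    - {"travel": [0.096, -0.195, 0], "dr": [0, 0, 7.8], "hand": 0}

```text
t: 1.95
position: [0.5121, 0.0502, 0.4043]
tool_rot: [3.127, -0.303, -0.001]
contact_force: [-0.3, -0.1, -0.4]
width: 0.0931
gripper_force: 0.0
```

Run:
```python
from workcell import arm
import cv2,pickle
s=arm.get_state();print(s["position"].round(4),s["tool_rot"].round(4),s["qpos"].round(2))
d=arm.get_image("wrist");pickle.dump(d,open("wrist1.pkl","wb"));cv2.imwrite("pics/wrist1.png",d["frame"][:,:,::-1])
```

```text
[0.5121 0.0502 0.4043] [ 3.1267e+00 -3.0310e-01 -1.5000e-03] [ 0.01  0.29  1.74 -0.    1.11  1.77]
```

View pics/wrist1.png

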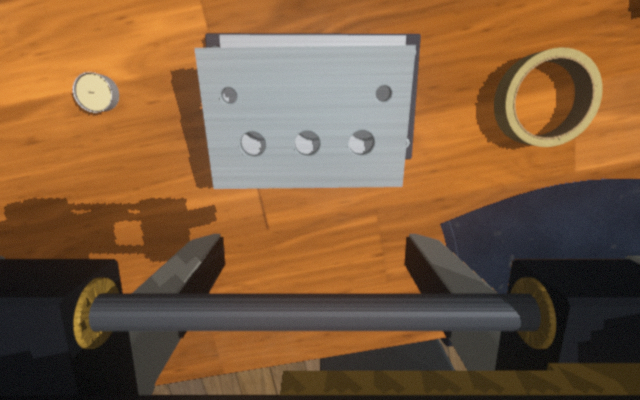

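The wrist view shows the tilted plate with corners at about (196,47), (416,45), (403,187) and (213,188). The locating holes are at (229,95) and (384,93). The block's far edge is at row 36, columns 219–406, and the foot corners are at (206,34), (420,35) and (411,158).

```bash
cat > meas.py <<'E'
import numpy as np,cv2
from h import *
EX=lambda a:np.array([np.cos(a),np.sin(a)])
def plate(d,lo=.03,hi=.09,box=(500/1e3,700/1e3,-.1,.2)):
    P=cloud(d);hsv=cv2.cvtColor(d["frame"],cv2.COLOR_RGB2HSV)
    m=(hsv[...,1]<60)&(hsv[...,2]>100)&(P[...,2]>lo)&(P[...,2]<hi)&(P[...,0]>.45)&(P[...,0]<.72)&(P[...,1]>-.09)&(P[...,1]<.17)
    m=cv2.morphologyEx(m.astype(np.uint8),cv2.MORPH_OPEN,np.ones((3,3)))
    n,l,st,_=cv2.connectedComponentsWithStats(m);m=l==1+np.argmax(st[1:,4])
    q=P[m];A=np.c_[q[:,:2],np.ones(len(q))];k=np.ones(len(q),bool)
    for _ in range(8):
        c=np.linalg.lstsq(A[k],q[k,2],rcond=None)[0];k=abs(A@c-q[:,2])<.0025
    mm=np.zeros(m.shape,np.uint8);mm[m]=k
    mm=cv2.morphologyEx(mm,cv2.MORPH_OPEN,np.ones((3,3)))
    cs,_=cv2.findContours(mm,cv2.RETR_CCOMP,cv2.CHAIN_APPROX_NONE)
    n=np.array([-c[0],-c[1],1]);hol=[]
    for q in cs:
        w=ray(d,q[:,0,:],n,c[2])
        (x,y),r=cv2.minEnclosingCircle(w[:,:2].astype(np.float32))
        if .004<r<.02: hol.append((x,y,r))
    big=max(cs,key=cv2.contourArea);rect=cv2.minAreaRect(ray(d,big[:,0,:],n,c[2])[:,:2].astype(np.float32))
    return c,n/np.linalg.norm(n),hol,rect
E
python3 - <<'E'
import pickle,numpy as np,cv2
from meas import *
d=pickle.load(open("wrist1.pkl","rb"));c,n,h,r=plate(d)
print(c.round(4),np.hypot(*c[:2]),"grad dir",np.arctan2(c[1],c[0]));print("rect",r)
for x in h:print(np.round(x,4),"z",round(c[0]*x[0]+c[1]*x[1]+c[2],4))
Q=ray(d,[(206,34),(420,35),(411,158)],[0,0,1],.008);print(Q.round(4).tolist(),np.linalg.norm(Q[0]-Q[1]),np.linalg.norm(Q[2]-Q[1]))
B=ray(d,[(219,36),(406,36)],[0,0,1],.04);print(B.round(4).tolist(),np.linalg.norm(B[0]-B[1]))
x0,y0,x1,y1=190,20,430,200
cv2.imwrite("pics/w1c.png",cv2.resize(d["frame"][y0:y1,x0:x1,::-1],None,fx=3.3,fy=3.3,interpolation=cv2.INTER_CUBIC))
E
```

```text
[ 0.1489 -0.0287 -0.0313] 0.15160499823734397 grad dir -0.19059041677396604
rect ((0.5715747475624084, 0.04644807055592537), (0.19000615179538727, 0.12817402184009552), 79.5838851928711)
[0.5523 0.0499 0.0128] z 0.0495
[0.5614 0.1012 0.0129] z 0.0494
[ 0.5431 -0.001   0.0128] z 0.0496
[0.6082 0.1115 0.0087] z 0.056
[ 0.5833 -0.0267  0.0078] z 0.0563
[[0.6735, 0.1285, 0.008], [0.6315, -0.0801, 0.008], [0.5113, -0.0562, 0.008]] 0.21271686882466667 0.12254393915055056
[[0.6618, 0.1095, 0.04], [0.629, -0.0576, 0.04]] 0.1702165692623548
```

View pics/w1c.png

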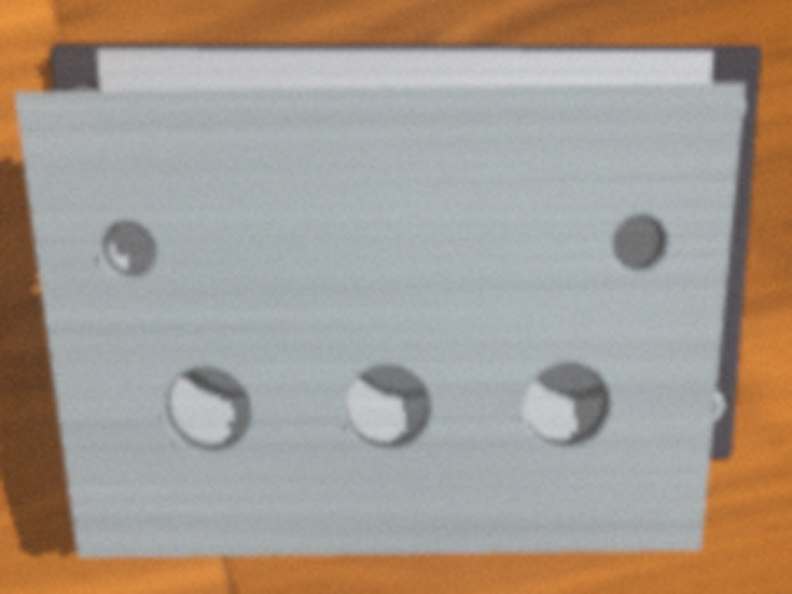

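The crop confirms the block's far edge along crop row 48, columns 98–713. The pins cannot be seen in the holes. In the mould frame the plate is about 21 mm short, 7 mm to the left and twisted 0.015 rad. I'll push its left side first with closed fingers.

Request:
jog_arm:
  steps:
    - {"travel": [0.012, -0.027, 0], "dr": [0, 0, -0.1], "hand": 1}
    - {"travel": [0.027, -0.06, 0], "dr": [0, 0, -0.1], "hand": 1}
    - {"travel": [0.044, -0.098, 0.01], "dr": [0, 0, -0.1], "hand": 1}
    - {"travel": [0.056, -0.125, 0.03], "dr": [0, 0, -0.1], "hand": 1}
    - {"travel": [0.06, -0.135, 0.06], "dr": [0, 0, -0.1], "hand": 1}
    - {"travel": [0.06, -0.135, 0.095], "dr": [0, 0, -0.1], "hand": 1}
    - {"travel": [0.06, -0.135, 0.13], "dr": [0, 0, -0.1], "hand": 1}
    - {"travel": [0.06, -0.135, 0.15], "dr": [0, 0, -0.1], "hand": 1}
    - {"travel": [0.06, -0.135, 0.15], "dr": [0, 0, -0.1], "hand": 1}
  newtons: 10

```text
t: 2.9
position: [0.5964, 0.1697, 0.2521]
tool_rot: [3.125, -0.304, -0.008]
contact_force: [-0.1, -0.4, 0.8]
width: 0.0256
gripper_force: 0.0
```

Request:
jog_arm:
  steps:
    - {"travel": [0, 0, 0], "dr": [0, 0, 0], "hand": 1}
    - {"travel": [0, 0, 0], "dr": [0, 0, 0], "hand": 1}
    - {"travel": [0, 0, 0], "dr": [0, 0, 0], "hand": 1}
    - {"travel": [0, 0, 0.01], "dr": [0, 0, 0], "hand": 1}
    - {"travel": [0, 0, 0.02], "dr": [0, 0, 0], "hand": 1}
    - {"travel": [0, 0, 0.03], "dr": [0, 0, 0], "hand": 1}
    - {"travel": [0, 0, 0.03], "dr": [0, 0, 0], "hand": 1}
    - {"travel": [0, 0.004, 0.03], "dr": [0, 0, 0], "hand": 1}
    - {"travel": [0, 0.007, 0.03], "dr": [0, 0, 0], "hand": 1}
    - {"travel": [0, 0.007, 0.03], "dr": [0, 0, 0], "hand": 1}

```text
t: 3.9
position: [0.596, 0.1638, 0.2251]
tool_rot: [-3.127, 0.303, -0.001]
contact_force: [1.0, -0.5, 0.6]
width: 0.0005
gripper_force: 0.0
```

Request:
jog_arm:
  steps:
    - {"travel": [0, 0.001, 0.003], "dr": [0, 0, 0], "hand": 1}
    - {"travel": [0, 0.002, 0.003], "dr": [0, 0, 0], "hand": 1}
    - {"travel": [0, 0.003, 0.003], "dr": [0, 0, 0], "hand": 1}
    - {"travel": [0, 0.004, 0.003], "dr": [0, 0, 0], "hand": 1}
    - {"travel": [0, 0.005, 0.003], "dr": [0, 0, 0], "hand": 1}
    - {"travel": [0, 0.005, 0.003], "dr": [0, 0, 0], "hand": 1}

```text
t: 4.5
position: [0.5949, 0.1592, 0.2218]
tool_rot: [3.127, -0.302, 0.0]
contact_force: [-0.4, 0.1, -0.0]
width: 0.0003
gripper_force: 0.0
```

```bash
cat > st.py <<'E'
from workcell import arm
import numpy as np,cv2,pickle,sys
from meas import *
C=np.array([.5915,.0362]);A=-.195;M=np.array([EX(A),EX(A+np.pi/2)])
s=arm.get_state();p=s["position"]
print("t",s["t"],"TCP mould mm",(1e3*M@(p[:2]-C)).round(1),"z",p[2].round(4),"F",(M@s["contact_force"][:2]).round(1),s["contact_force"][2].round(1))
for n in sys.argv[1:]:
    d=arm.get_image(n);c,nn,h,r=plate(d);print(n,"slope",np.round(np.hypot(*c[:2]),4),"yaw-A",round(np.radians(r[2]-90)-A if r[2]>45 else np.radians(r[2])-A,4),"rect c",(1e3*M@(np.array(r[0])-C)).round(1),np.array(r[1]).round(4))
    for x in h:
        q=np.array([x[0],x[1],c[0]*x[0]+c[1]*x[1]+c[2]])-.008*nn
        print("  hole under",(1e3*M@(q[:2]-C)).round(1),"z",q[2].round(4),"r",round(x[2],4))
    pickle.dump(d,open(f"{n}_{s['t']:.2f}.pkl","wb"))
E
python3 st.py top scene
```

```text
t 4.5 TCP mould mm [-20.5 121.3] z 0.2218 F [-0.4 -0. ] -0.0
top slope 0.154 yaw-A -0.4643 rect c [ -9.3 -50.7] [0.1169 0.0847]
  hole under [-78.  -64.6] z 0.0371 r 0.0109
  hole under [-68.5 -25.6] z 0.0386 r 0.0064
  hole under [-68.  -48.6] z 0.0387 r 0.0144
  hole under [-49.2 -20.7] z 0.0415 r 0.0167
  hole under [-25.9 -86.5] z 0.0451 r 0.0046
  hole under [ 26.5 -74.7] z 0.0532 r 0.0198
  hole under [  6.7 -17.6] z 0.0502 r 0.0054
  hole under [  2.4 -35. ] z 0.0495 r 0.0148
  hole under [25.2  6.9] z 0.053 r 0.0196
  hole under [32.5 11.3] z 0.0541 r 0.0042
scene slope 0.1508 yaw-A 0.018 rect c [-25.    6.4] [0.1905 0.1293]
  hole under [-59.8  78.6] z 0.0394 r 0.0045
  hole under [-78.5  23.3] z 0.0366 r 0.0045
  hole under [-43.8  56.4] z 0.0418 r 0.0155
  hole under [-23.2  30. ] z 0.0449 r 0.0048
  hole under [-47.8   8.2] z 0.0412 r 0.0187
  hole under [-68.3 -47.7] z 0.0381 r 0.0083
  hole under [-37.1 -46.2] z 0.0428 r 0.0195
  hole under [-21.6 -63.8] z 0.0451 r 0.007
```

Request:
jog_arm:
  steps:
    - {"travel": [0, 0.001, 0], "dr": [0, 0, 0], "hand": 1}
    - {"travel": [0, 0.002, 0], "dr": [0, 0, 0], "hand": 1}
    - {"travel": [0, 0.003, 0], "dr": [0, 0, 0], "hand": 1}
    - {"travel": [0, 0.004, 0], "dr": [0, 0, 0], "hand": 1}
    - {"travel": [0, 0.005, 0], "dr": [0, 0, 0], "hand": 1}
    - {"travel": [0, 0.005, 0], "dr": [0, 0, 0], "hand": 1}

```text
t: 5.2
position: [0.594, 0.1543, 0.2218]
tool_rot: [-3.127, 0.302, -0.0]
contact_force: [-0.2, -1.1, -0.2]
width: 0.0004
gripper_force: 0.0
```

```bash
python3 st.py scene | head -2
```

```text
t 5.2 TCP mould mm [-20.5 116.3] z 0.2218 F [ 0.  -1.1] -0.2
scene slope 0.1496 yaw-A 0.0111 rect c [-26.5   6.3] [0.1906 0.1256]
```

Request:
jog_arm:
  steps:
    - {"travel": [0, 0.001, 0], "dr": [0, 0, 0], "hand": 1}
    - {"travel": [0, 0.002, 0], "dr": [0, 0, 0], "hand": 1}
    - {"travel": [0, 0.003, 0], "dr": [0, 0, 0], "hand": 1}
    - {"travel": [0, 0.004, 0], "dr": [0, 0, 0], "hand": 1}
    - {"travel": [0, 0.005, 0], "dr": [0, 0, 0], "hand": 1}
    - {"travel": [0, 0.005, 0], "dr": [0, 0, 0], "hand": 1}

```text
t: 5.85
position: [0.593, 0.1493, 0.2217]
tool_rot: [3.127, -0.302, -0.0]
contact_force: [-0.5, 0.7, -0.1]
width: 0.0004
gripper_force: 0.2
```

```bash
python3 st.py scene | head -2
python3 - <<'E'
import pickle,cv2,glob
f=sorted(glob.glob('scene_*.pkl'))[-1];d=pickle.load(open(f,'rb'));cv2.imwrite('pics/sc_b.png',cv2.resize(d["frame"][130:270,240:440,::-1],None,fx=4,fy=4,interpolation=cv2.INTER_CUBIC))
E
```

```text
t 5.85 TCP mould mm [-20.4 111.3] z 0.2217 F [-0.6  0.6] -0.1
scene slope 0.1515 yaw-A -0.007 rect c [-26.9   1.6] [0.1906 0.1291]
```

View pics/sc_b.png

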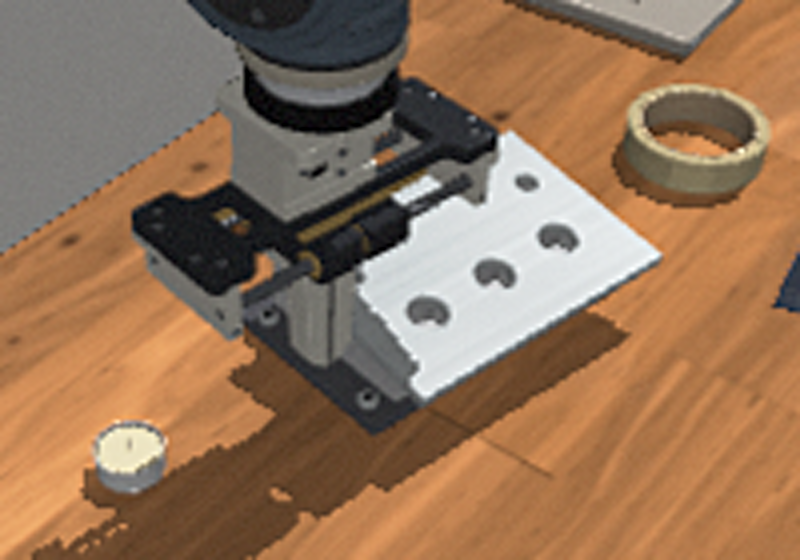

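The scene crop shows the closed fingers against the plate's left edge at about (350,290). The plate has moved right by about 5 mm, so roughly 2 mm remains.

Request:
jog_arm:
  steps:
    - {"travel": [0, 0.001, 0], "dr": [0, 0, 0], "hand": 1}
    - {"travel": [0, 0.002, 0], "dr": [0, 0, 0], "hand": 1}
    - {"travel": [0, 0.002, 0], "dr": [0, 0, 0], "hand": 1}
    - {"travel": [0, -0.005, 0], "dr": [0, 0, 0], "hand": 1}
    - {"travel": [0, -0.015, 0], "dr": [0, 0, 0], "hand": 1}
    - {"travel": [0, -0.02, -0.03], "dr": [0, 0, 0], "hand": 1}
    - {"travel": [0, -0.02, -0.07], "dr": [0, 0, 0], "hand": 0.5}
    - {"travel": [-0.02, 0.01, -0.11], "dr": [0, 0, 0], "hand": 0}
    - {"travel": [-0.06, 0.05, -0.11], "dr": [0, 0, 0], "hand": 0}
    - {"travel": [-0.1, 0.09, -0.11], "dr": [0, 0, 0], "hand": 0}

```text
t: 6.9
position: [0.4896, 0.089, 0.3327]
tool_rot: [-3.127, 0.3, -0.004]
contact_force: [-0.2, -0.4, 0.3]
width: 0.0278
gripper_force: 0.0
```

Request:
jog_arm:
  steps:
    - {"travel": [-0.015, 0.015, 0], "dr": [0, 0, 0], "hand": 0}
    - {"travel": [-0.02, 0.022, 0], "dr": [0, 0, 0], "hand": 0}
    - {"travel": [-0.02, 0.022, 0], "dr": [0, 0, 0], "hand": 0}
    - {"travel": [-0.02, 0.022, 0], "dr": [0, 0, 0], "hand": 0}

```text
t: 7.3
position: [0.4679, 0.0719, 0.3318]
tool_rot: [-3.127, 0.301, -0.001]
contact_force: [-0.1, 0.0, 0.3]
width: 0.0598
gripper_force: 0.0
```

```bash
python3 st.py wrist scene
python3 - <<'E'
import pickle,cv2,glob
f=sorted(glob.glob('wrist_*.pkl'))[-1];d=pickle.load(open(f,'rb'));cv2.imwrite('pics/w_c.png',d["frame"][:,:,::-1])
E
```

```text
t 7.3 TCP mould mm [-128.2   11.1] z 0.3318 F [-0.1  0. ] 0.3
wrist slope 0.1514 yaw-A -0.0124 rect c [-37.3  -0.5] [0.1903 0.103 ]
  hole under [-43.9 -51.4] z 0.0409 r 0.0134
  hole under [-42.9  -0.3] z 0.0411 r 0.0126
  hole under [-42.5  50.4] z 0.0412 r 0.0137
  hole under [ -0.4 -70.5] z 0.0475 r 0.0079
  hole under [ 2.2 68.1] z 0.048 r 0.0079
scene slope 0.1507 yaw-A -0.0177 rect c [-27.4   0.5] [0.1919 0.1294]
  hole under [-74.7  86.3] z 0.0371 r 0.0045
  hole under [-3.9 71.9] z 0.0478 r 0.0124
  hole under [-45.6   0.3] z 0.0415 r 0.0139
  hole under [-4.7  6.4] z 0.0477 r 0.0083
  hole under [  0.5 -21.3] z 0.0484 r 0.0052
  hole under [ -0.1 -37.5] z 0.0484 r 0.007
```

View pics/w_c.png

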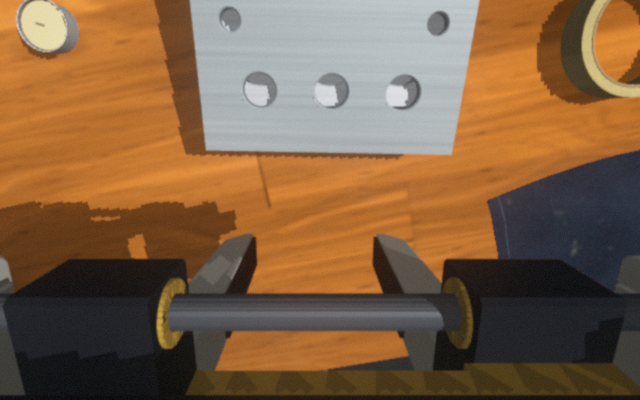

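The wrist view shows the near edge along row 153 (columns 205–450), the locating holes at (230,18) and (438,22), and the table clear in front of the plate. The sideways offset is now about -1 mm and the plate is still about 24 mm short. Next I go down in front of the plate with open fingers.

Request:
jog_arm:
  steps:
    - {"travel": [0.005, 0.006, 0.01], "dr": [0, 0, 0], "hand": 0}
    - {"travel": [0.01, 0.011, 0.035], "dr": [0, 0, 0], "hand": 0}
    - {"travel": [0.01, 0.011, 0.065], "dr": [0, 0, 0], "hand": 0}
    - {"travel": [0.01, 0.011, 0.095], "dr": [0, 0, 0], "hand": 0}
    - {"travel": [0.01, 0.011, 0.112], "dr": [0, 0, 0], "hand": 0}
    - {"travel": [0.01, 0.011, 0.118], "dr": [0, 0, 0], "hand": 0}
    - {"travel": [0.01, 0.011, 0.118], "dr": [0, 0, 0], "hand": 0}
    - {"travel": [0.015, 0.011, 0.118], "dr": [0, 0, 0], "hand": 0}
    - {"travel": [0.018, 0.011, 0.118], "dr": [0, 0, 0], "hand": 0}
    - {"travel": [0.018, 0.011, 0.118], "dr": [0, 0, 0], "hand": 0}

```text
t: 8.4
position: [0.4831, 0.057, 0.2144]
tool_rot: [-3.127, 0.302, -0.003]
contact_force: [-0.5, 0.8, -0.1]
width: 0.0929
gripper_force: 0.0
```

```bash
python3 st.py scene|head -2
```

```text
t 8.4 TCP mould mm [-110.3   -0.6] z 0.2144 F [-0.6  0.7] -0.1
scene slope 0.15 yaw-A -0.0188 rect c [-27.6   1.2] [0.1905 0.1298]
```

Request:
jog_arm:
  steps:
    - {"travel": [0.003, 0, 0], "dr": [0, 0, 0], "hand": 0}
    - {"travel": [0.006, 0, 0], "dr": [0, 0, 0], "hand": 0}
    - {"travel": [0.009, 0, 0], "dr": [0, 0, 0], "hand": 0}
    - {"travel": [0.012, 0, 0], "dr": [0, 0, 0], "hand": 0}
    - {"travel": [0.014, 0, 0], "dr": [0, 0, 0], "hand": 0}
    - {"travel": [0.016, 0, 0], "dr": [0, 0, 0], "hand": 0}
    - {"travel": [0.018, 0, 0], "dr": [0, 0, 0], "hand": 0}
    - {"travel": [0.02, 0, 0], "dr": [0, 0, 0], "hand": 0}
    - {"travel": [0.022, 0, 0], "dr": [0, 0, 0], "hand": 0}
    - {"travel": [0.022, 0, 0], "dr": [0, 0, 0], "hand": 0}

```text
t: 9.45
position: [0.5043, 0.0528, 0.2137]
tool_rot: [-3.127, 0.302, -0.001]
contact_force: [-2.0, 0.0, 1.4]
width: 0.0929
gripper_force: 0.8
```

```bash
python3 st.py scene|head -2
```

```text
t 9.45 TCP mould mm [-88.8  -0.6] z 0.2137 F [-1.9 -0.3] 1.4
scene slope 0.1487 yaw-A 0.0019 rect c [-15.1   8.6] [0.1768 0.126 ]
```

Request:
jog_arm:
  steps:
    - {"travel": [0.001, 0, 0], "dr": [0, 0, 0], "hand": 0}
    - {"travel": [0.002, 0, 0], "dr": [0, 0, 0], "hand": 0}
    - {"travel": [0.003, 0, 0], "dr": [0, 0, 0], "hand": 0}
    - {"travel": [0.004, 0, 0], "dr": [0, 0, 0], "hand": 0}
    - {"travel": [0.005, 0, 0], "dr": [0, 0, 0], "hand": 0}
    - {"travel": [0.006, 0, 0], "dr": [0, 0, 0], "hand": 0}
    - {"travel": [0.007, 0, 0], "dr": [0, 0, 0], "hand": 0}
    - {"travel": [0.008, 0, 0], "dr": [0, 0, 0], "hand": 0}
    - {"travel": [0.008, 0, 0], "dr": [0, 0, 0], "hand": 0}

```text
t: 10.4
position: [0.5121, 0.0513, 0.2137]
tool_rot: [-3.127, 0.302, -0.001]
contact_force: [-2.2, 0.4, 1.8]
width: 0.0927
gripper_force: 0.8
```

```bash
python3 st.py scene wrist
python3 - <<'E'
import pickle,cv2,glob,numpy as np
f=sorted(glob.glob('scene_*.pkl'),key=lambda s:float(s[15:-4].split('_')[-1]))[-1];d=pickle.load(open(f,'rb'));a=cv2.resize(d["frame"][140:250,300:430,::-1],None,fx=4,fy=4,interpolation=cv2.INTER_CUBIC)
cv2.imwrite('pics/s_d.png',a)
E
```

```text
t 10.4 TCP mould mm [-80.8  -0.6] z 0.2137 F [-2.2 -0.1] 1.8
scene slope 0.1441 yaw-A -0.0101 rect c [-7.4 41. ] [0.1133 0.1255]
  hole under [-53.3  83.1] z 0.0404 r 0.0056
  hole under [17.1 66.3] z 0.0506 r 0.0174
wrist slope 0.1453 yaw-A 0.0017 rect c [-21.4   0.1] [0.1899 0.0975]
  hole under [-24.5  -0.3] z 0.0437 r 0.0126
  hole under [-24.8  51.9] z 0.0437 r 0.0131
  hole under [-24.2 -52.4] z 0.0437 r 0.0131
  hole under [ 20.3 -69.8] z 0.0501 r 0.0079
  hole under [19.9 69.8] z 0.0502 r 0.0078
```

View pics/s_d.png

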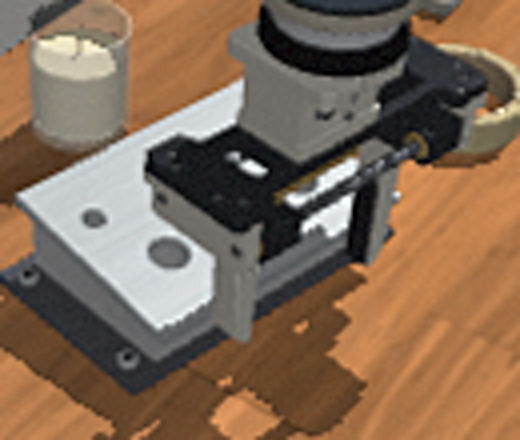

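The scene crop shows both fingers on the near edge, the left hole at (93,217) and the plate still sloped. By the wrist measurement the holes are at x=20, y=±70, so 5 mm remains and the sideways position and twist are good.

Request:
jog_arm:
  steps:
    - {"travel": [0.001, 0, 0], "dr": [0, 0, 0], "hand": 0}
    - {"travel": [0.002, 0, 0], "dr": [0, 0, 0], "hand": 0}
    - {"travel": [0.003, 0, 0], "dr": [0, 0, 0], "hand": 0}
    - {"travel": [0.004, 0, 0], "dr": [0, 0, 0], "hand": 0}
    - {"travel": [0.0045, 0, 0], "dr": [0, 0, 0], "hand": 0}
    - {"travel": [0.005, 0, 0], "dr": [0, 0, 0], "hand": 0}
    - {"travel": [0.005, 0, 0], "dr": [0, 0, 0], "hand": 0}

```text
t: 11.2
position: [0.5168, 0.0504, 0.2136]
tool_rot: [-3.127, 0.302, -0.0]
contact_force: [-0.7, -0.1, -0.1]
width: 0.0931
gripper_force: 0.0
```

```bash
python3 st.py wrist
```

```text
t 11.2 TCP mould mm [-76.   -0.6] z 0.2136 F [-0.7 -0.2] -0.1
wrist slope 0.001 yaw-A 0.0017 rect c [-14.6   0.3] [0.1901 0.0997]
  hole under [-19.3   0.1] z 0.0394 r 0.0128
  hole under [-19.  -51.7] z 0.0394 r 0.0129
  hole under [-19.   51.8] z 0.0395 r 0.0125
  hole under [ 26.1 -69.1] z 0.0394 r 0.0085
  hole under [25.9 69.8] z 0.0395 r 0.0084
```

Both holes dropped over the pins: slope 0.001, underside at 39.4 mm, and the finger force back to zero. Now I back the fingers off, raise the arm and check.

Request:
jog_arm:
  steps:
    - {"travel": [-0.005, 0, 0], "dr": [0, 0, 0], "hand": 0}
    - {"travel": [-0.02, 0, 0], "dr": [0, 0, 0], "hand": 0}
    - {"travel": [-0.035, 0, 0], "dr": [0, 0, 0], "hand": 0}
    - {"travel": [-0.04, 0, -0.03], "dr": [0, 0, 0], "hand": 0}
    - {"travel": [-0.04, 0, -0.07], "dr": [0, 0, 0], "hand": 0}
    - {"travel": [-0.04, 0, -0.11], "dr": [0, 0, 0], "hand": 0}
    - {"travel": [-0.04, 0, -0.15], "dr": [0, 0, 0], "hand": 0}
    - {"travel": [-0.04, 0, -0.17], "dr": [0, 0, 0], "hand": 0}
    - {"travel": [-0.04, 0, -0.17], "dr": [0, 0, 0], "hand": 0}
    - {"travel": [-0.04, 0, -0.17], "dr": [0, 0, 0], "hand": 0}

```text
t: 12.25
position: [0.4771, 0.058, 0.383]
tool_rot: [3.127, -0.302, -0.001]
contact_force: [0.5, 0.0, -1.2]
width: 0.0928
gripper_force: 0.0
```

```bash
python3 st.py wrist
python3 - <<'E'
import pickle,cv2,glob,os
d=pickle.load(open(max(glob.glob('wrist_*.pkl'),key=os.path.getmtime),'rb'));cv2.imwrite('pics/w_e.png',d["frame"][:,:,::-1])
E
```

```text
t 12.25 TCP mould mm [-116.5   -0.7] z 0.383 F [0.5 0.1] -1.2
wrist slope 0.001 yaw-A 0.0018 rect c [-11.7   0.4] [0.1902 0.1048]
  hole under [-19.8 -51.4] z 0.0394 r 0.0129
  hole under [-19.1   0.4] z 0.0395 r 0.0131
  hole under [-20.   52.5] z 0.0395 r 0.0136
  hole under [ 25.3 -69.3] z 0.0394 r 0.0079
  hole under [23.5 72.4] z 0.0396 r 0.0074
```

View pics/w_e.png

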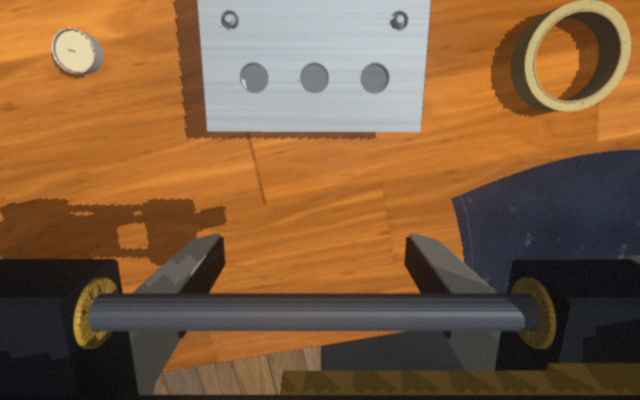

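The pins now show through both locating holes at (230,19) and (399,20). The plate lies flat, the tealight and tape are where they stood, and the gripper is clear.

```bash
python3 -c "
from workcell import arm
print(arm.finish_job())"
```

```text
the job is handed in; nothing more can be done
None
```

The cover plate is down over both pins and lies flat on the mould block (measured slope 0.001 rad); I only pushed it, touched none of the other things on the table, and handed the job in at about 12 s.

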